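Jack up the shell mirror and hold it

TASK

The near side of the framed shell mirror must be held up off its wooden rests while a colleague pulls the waste paper from below. Set the little bench jack flat on the table with its saddle centred under the ringed steel lift tab, pump the handle one full stroke down and let it come all the way up again to ease the frame loose, then press it fully down once more and finish while holding it down, with the mirror raised on the jack alone. Do not touch the frame or its tab with the robot, and leave the bottle, jar and bowl where they are.

Things in the scene. Friction and masses are not known exactly. Their poses are not given: they have to be found in the camera images.
- jack: small loose bench jack, about 0.85 kg, standing flat. Origin: underside of its base plate, below the housing's centre; x points from housing to saddle, z up. Dark steel base plate 8 mm thick, 80 mm wide (y), from x = -150 to +120 mm. Grey housing block in its middle; at x = +90 mm a round boss (40 mm diameter, 42 mm high) with the saddle; the handle goes back (-x) and up
- housing_top (a point): centre of the top of the jack's grey housing block, the place to grasp the jack from above: 50 mm long (x), 36 mm wide (y), flat upright sides from the base plate to its top, 78 mm above the table; right above the jack's origin
- saddle_top (a point): centre of the top face of the jack's round steel saddle (34 mm diameter), 90 mm ahead (jack x) of the housing's centre; 52 mm above the jack's underside with the handle up; it rises straight up 64 mm per rad of handle, 32 mm in all
- handle_pivot (a point): hinge of the handle, in the jack's housing: jack frame x = -12 mm, z = 62 mm; the hinge axis is the jack's y. The handle, a 14 mm round bar, runs 125 mm from it to the middle of the press pad, sloping 0.5 rad upward when up and level when fully down
- handle_pad (a point): middle of the top of the black rubber press pad (38 x 56 mm, 12 mm thick) on the handle's end, 9 mm above the bar's centre line. Handle up: jack frame x = -120, z = 131 mm, outer end 14 degrees higher; fully down: x = -139, z = 71 mm, outer end 14 degrees lower. Level at half stroke. Pressing down raises the saddle: 3 to 8 N free, up to 17 N with the mirror on it
- jack_handle (a joint): jack handle angle in rad: 0 = fully up, where a return spring brings it whenever it is let go, 0.5 = fully down on its stop
- lift_tab: bare steel lift tab clamped on the frame's near edge, sticking out towards the robot: plate 60 x 60 mm, 6 mm thick, with a raised dark ring (34 mm diameter) on top, right above the lift point. Origin: centre of the plate's underside; x points away from the robot, square to the edge, y along it. Clamp and frame edge begin at x = +25 mm; the clamp is 34 mm high. Tightly clamped
- lift_point (a point): lift point: centre of the flat underside of the lift tab's plate, 68 mm above the table while the frame rests, so the lowered saddle passes under it with 16 mm to spare. A full stroke with the jack below raises it about 16 mm
- mirror_frame: white frame, cork field, round mirror with shells: 400 mm deep (x), 600 mm wide (y), 24 mm thick, about 2.3 kg. Lies level, underside 74 mm above the table, on two wooden rests at its near corners (230 mm either side of the middle); turns up about a hinge at its far edge. Origin: middle of its near edge, at the underside. Axes as the lift tab's; shells reach 50 mm above the underside
- glue_bottle: bystander: white glue bottle, 60 mm diameter, about 160 mm high, origin under its centre
- shell_jar: bystander: jar of sand with a metal lid, 72 mm diameter, 90 mm high, origin under its centre
- bowl: bystander: white bowl, 120 mm diameter, 45 mm high, origin under its centre

How it is judged (in metres and radians):
On the way, in this order (a step that is already met when the one before it is completed fails the run):
1. the jack stands flat on the table, handle up, its saddle centred under the lift point (within 13 mm) (horizontal distance between saddle_top and lift_point below 0.013 m and height (world z) of jack below 0.003 m and angle between jack's own z axis and vertical below 0.05 rad and linear speed of jack below 0.02 m/s and value of joint jack_handle below 0.1 rad), for 0.2 s.
2. first stroke: the handle is pumped down and the saddle lifts the tab 10 mm or more (value of joint jack_handle above 0.43 rad and height (world z) of lift_point above 0.078 m and contact force between jack and lift_tab above 3 N), for 0.1 s.
3. the handle is let up again and the frame is back on its rests (value of joint jack_handle below 0.08 rad and height (world z) of lift_point below 0.0705 m), for 0.1 s.
At the end, for the whole second after the job is handed in: After one full stroke and return, the robot holds the handle down (over 0.43 of 0.5 rad, over 2 N); the tab is raised 10 mm or more, resting on the saddle with over 3 N, lift point and saddle within 13 mm; the jack is flat and still; the robot is clear of the frame (all of step 2 and contact force between any of the fingers, the arm and jack above 2 N and horizontal distance between saddle_top and lift_point below 0.013 m and height (world z) of jack below 0.004 m and angle between jack's own z axis and vertical below 0.05 rad and linear speed of jack below 0.02 m/s and angular speed of mirror_frame below 0.05 rad/s and contact force between each of the fingers, the arm and mirror_frame below 0.5 N); the arm keeps its last pose, push and grip.
It fails at once if the robot touches the frame or its lift tab (contact force between any of the fingers, the arm and mirror_frame above 1 N).
It fails at once if the bottle, jar or bowl is moved more than 30 mm (distance of any of glue_bottle, shell_jar, bowl from where it was at the start of the episode above 0.03 m).
It also fails if it takes over 61 s, if anything falls off the work surface, if the arm or the gripper's body presses on something with over 40 N, if the wrist force passes 120 N, or if a joint passes its speed limit or range.

ROBOT

A 6-joint arm with a two-finger parallel gripper is mounted at the origin on the work surface. World frame = base frame: x ahead of the robot, y to its left, z up, the work surface at z = 0. Lengths are in mm, angles in degrees, forces in N, time in s.
With the tool pointing down it reaches from about 350 to 850 mm from the base axis. Payload 8.1 kg.
Tool frame: the origin (TCP) lies on the centre line of the jaws, within the pads' length; the fingertips stand r.tip_extent ahead of it and the grasp point (between the pads) lies 8 mm behind it (r.tip_extent is the distance from the TCP to the fingertips, in mm); z points along the fingers, y is the direction in which the jaws open and shut (so a half turn about z gives the same grasp; the last joint's range is limited). The gripper opens to 85 mm and grips with 20 to 120 N. Pads are 22 mm wide; open, the fingers measure 114 mm over their backs; the gripper's body (76 mm by 85 mm) begins 54 mm behind the grasp point. The pads swing forward as they close: fully open they stand 13 mm farther back than shut.
Start: joints at [-68.892, 7.471, 85.268, -0, 87.261, -4.893], TCP at [263.05, -539.268, 242.292] pointing down, gripper open.
Joint ranges: [-169.43, 169.43], [-51.17, 129.36], [1.28, 143.12], [-76.62, 256.62], [0, 156.53], [-152.29, 152.29]. Speed limits (degrees/s): [136.94, 136.94, 159.86, 180, 180, 180].

INTERFACE

Orientations are given as [roll, pitch, yaw] about the fixed x, y, z axes, in that order (R = Rz(yaw) Ry(pitch) Rx(roll)).
In Python, from bench import sense, optics, hand_in, spotter, r gives the robot as it stands.
- The arm moves only by the tool apply_moves, never from a script. Its argument "series" is a list of rows, each a list of 3 entries, a list of its own where there are three numbers: the opening, from 0 (shut) to 1 (fully open), then the shift along the world's x, y, z in m, then the turn about the world's z in rad. In form: [[grip, [x, y, z], turn], ...]. A call has 1 to 5 rows; each row is the pose to reach, as a shift and turn from the pose measured when the call began; what a row does not reach only later rows make up. A row lasts 1/8 s, in which the tool goes at most 62.5 mm and 10.7 degrees, less where a joint would pass 70% of its speed; a pose out of reach is approached as far as the arm can. A call with a gripper value outside its range is refused whole. The fingers move at their own pace and stop on an object; "grip_force" is the grip in N (left out, the last holds). Time passes only in rows, so rows that repeat a pose let the fingers close. It gives the time, the measured TCP pose, the force and the opening at its end, in the units of the state.
- sense(): the state, without advancing time (a new reading comes with each control period).
- optics.snapshot(name): name is "side" or "top"; returns a dict with "color" (400x640x3 uint8, blue, green, red), "intrinsics" (3x3 intrinsics, pixels), "rvec" (rotation vector, rad) and "tvec" (3), from world to camera coordinates, as OpenCV has them. Camera axes: x right, y down, z forward; pixel columns grow to the right and rows downward; lengths in mm; the calibration is good to about 2 mm. A picture is of the moment at which its call begins. There is no depth.
- hand_in(): hands the job in, once; it reports no verdict.
Trained networks look in a picture, given as the dict that the camera call returned (one of the last four; its "shot" number tells which), for a name from the list of things; names that differ only in an ending like _2 or _b are one class to them, and where a whole thing is asked for, a point or a joint stands for the part that bears it (a point fixed in the world has none). Each returns a list of dicts, best first, with "p" (0 to 1); they miss things now and then, are a little off and sometimes report something else, mostly with a low value. They report only what shows in the picture. A call takes as long as a camera call.
- spotter.search_frame(picture, query): "xyz" ([x, y, z] in mm, in the coordinates of the camera as it stood for that picture, good to about 4 mm: the middle of the surface that is visible of it).
- spotter.masks_of(picture, query): "mask" (400x640 bool, what is visible of it).
The state is a dict: "time": time; "joint_pos": joint angles; "qd": joint speeds; "joint_efforts": joint torques, N m; "tool_pos": TCP position; "tcp_rot": TCP orientation; "ft_force": force on the tool from outside, world axes, zero at the start; "wrist_torque": the same for the moment, N m; "finger_gap": finger opening in mm.
Only numpy, scipy, OpenCV 4.12 (cv2) and the standard library are available. Lean on these libraries where they do the work, as an engineer would, in place of code of your own. Each camera call takes 0.05 s, during which the arm holds its last target.

## Working session

There is one attempt and no reset: what is moved stays moved. The work goes in short steps, Python scripts to look and compute and a tool call to move; the robot and the scene stay as the last step left them, time stands still between calls to the robot, and variables do not carry over. Pictures are saved under pics/ and viewed, and the job is handed in when it is done.

Besides the shell and the picture viewer there is one more tool, called after "Request:" by a JSON object that holds its "api" and its "payload", one argument or row to a line. apply_moves: Moves the arm, as the interface text tells. Its arguments: {"type":"object","properties":{"series":{"type":"array"},"grip_force":{"type":"number"}},"required":["series"]}

```bash
ls; mkdir -p pics; cat > h.py <<'E'
import numpy as np, cv2
from bench import sense, optics, hand_in, spotter, r
def w(pic,xyz):
    R,_=cv2.Rodrigues(np.array(pic["rvec"],float)); return R.T@(np.array(xyz,float)-np.array(pic["tvec"],float).ravel())
def pix(pic,P):
    return cv2.projectPoints(np.array(P,float).reshape(-1,1,3),np.array(pic["rvec"],float),np.array(pic["tvec"],float),np.array(pic["intrinsics"],float),None)[0].reshape(-1,2)
def ray(pic,uv,z):
    R,_=cv2.Rodrigues(np.array(pic["rvec"],float)); t=np.array(pic["tvec"],float).ravel()
    d=R.T@np.linalg.inv(np.array(pic["intrinsics"]))@np.array([uv[0],uv[1],1.]); c=-R.T@t
    return c+d*(z-c[2])/d[2]
E
python3 - <<'E'
from h import *
print(sense()); print(r.tip_extent)
for n in("side","top"):
    p=optics.snapshot(n); cv2.imwrite(f"pics/a_{n}.png",p["color"])
    for q in("jack","housing_top","saddle_top","handle_pad","handle_pivot","lift_tab","lift_point","mirror_frame","glue_bottle","shell_jar","bowl"):
        try: print(n,q,[(round(o["p"],2),w(p,o["xyz"]).round(1).tolist()) for o in spotter.search_frame(p,q)[:2]])
        except Exception as e: print(q,e)
E
```

```text
pics
{'time': 0.0, 'joint_pos': array([-6.88910732e+01,  7.51410166e+00,  8.53306582e+01,  1.52907759e-04,
        8.72615117e+01, -4.89175907e+00]), 'qd': array([-0.00498258, -0.05138583,  0.1157923 ,  0.0100481 ,  0.05220831,
        0.14375173]), 'joint_efforts': array([ 2.33198756e-03, -5.69398856e+01, -5.00548875e+01,  1.21062055e-05,
        1.49312324e-02, -2.32357860e-05]), 'tool_pos': array([ 262.86801188, -538.7537842 ,  241.24169153]), 'tcp_rot': array([-1.79894129e+02, -9.21432225e-03,  2.60006699e+01]), 'ft_force': array([-0.00530904, -0.02627367,  0.23082562]), 'wrist_torque': array([ 0.00776299, -0.03636101,  0.01067914]), 'finger_gap': 85.58864708243188}
11.0
side jack [(0.7, [488.4, 219.6, 10.0])]
side housing_top [(0.85, [491.5, 211.8, 7.5])]
side saddle_top []
side handle_pad [(0.97, [403.3, 210.4, 125.7])]
side handle_pivot [(0.63, [486.5, 216.3, 9.4])]
side lift_tab [(0.85, [706.7, -41.8, 76.3]), (0.66, [904.3, 60.7, 92.0])]
side lift_point [(0.64, [707.8, -47.6, 69.2])]
side mirror_frame [(0.75, [905.7, 60.4, 90.6])]
side glue_bottle [(0.55, [516.4, -169.7, 77.7])]
side shell_jar [(0.82, [455.0, 449.8, 66.1])]
side bowl [(0.94, [487.3, -430.7, 27.6])]
top jack [(0.87, [489.6, 196.6, 7.9])]
top housing_top [(0.96, [494.7, 202.8, 8.6])]
top saddle_top [(0.43, [606.7, 201.8, 48.8])]
top handle_pad [(0.78, [401.0, 206.3, 131.3]), (0.23, [606.9, 201.7, 52.3])]
top handle_pivot [(0.74, [493.1, 199.7, 6.6])]
top lift_tab [(0.86, [705.8, -50.5, 75.3]), (0.62, [607.7, 202.6, 51.5])]
top lift_point [(0.66, [704.0, -42.1, 76.1]), (0.38, [901.0, -23.2, 90.1])]
top mirror_frame [(0.88, [901.8, -21.9, 93.5])]
top glue_bottle [(0.75, [510.6, -176.5, 107.4])]
top shell_jar [(0.65, [451.5, 412.3, 86.1])]
top bowl [(0.68, [497.7, -413.1, 20.4])]
```

View pics/a_top.png

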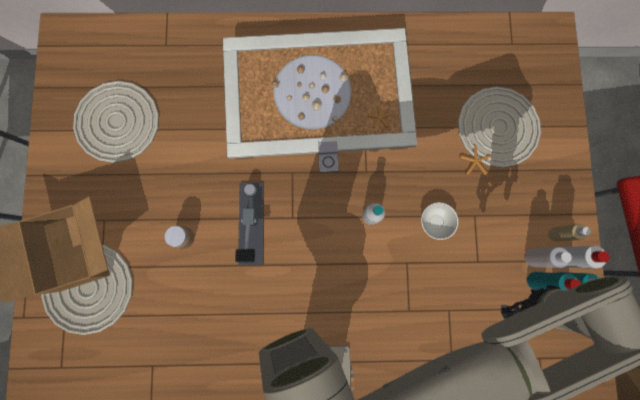

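View pics/a_side.png

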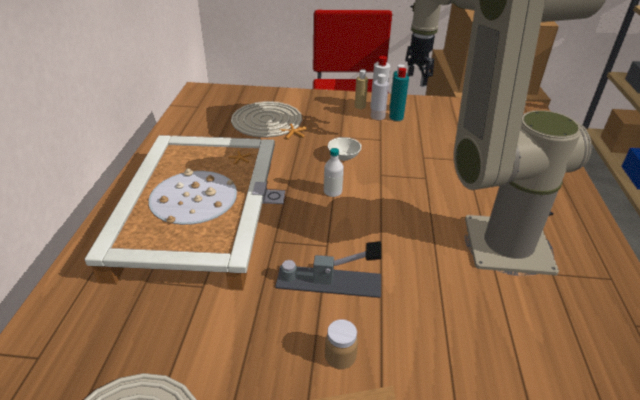

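The top view shows the jack at about (250,222), with its saddle at (250,189) and pad at (245,256). The ringed tab is at (328,161), the bottle at (374,213) and the bowl at (440,221). Next I'll zoom in for precision.

```bash
python3 - <<'E'
from h import *
p=optics.snapshot("top");s=optics.snapshot("side")
c=p["color"]
cv2.imwrite("pics/b_jack.png",cv2.resize(c[172:277,200:300],None,fx=5.5,fy=5.5,interpolation=cv2.INTER_CUBIC))
cv2.imwrite("pics/b_tab.png",cv2.resize(c[140:185,290:370],None,fx=10,fy=10,interpolation=cv2.INTER_CUBIC))
cv2.imwrite("pics/b_side.png",cv2.resize(s["color"][175:305,240:400],None,fx=4.5,fy=4.5,interpolation=cv2.INTER_CUBIC))
import pickle
pickle.dump({k:{a:v[a] for a in("intrinsics","rvec","tvec")} for k,v in(("top",p),("side",s))},open("cal.pkl","wb"))
for n,v in(("top",p),("side",s)):
  for q in("jack","lift_tab","mirror_frame"):
    o=spotter.masks_of(v,q)
    if o:
      m=o[0]["mask"].astype(np.uint8); cn=max(cv2.findContours(m,0,2)[0],key=cv2.contourArea)
      print(n,q,o[0]["p"],m.sum(),cv2.boundingRect(cn),cv2.minAreaRect(cn),cv2.boxPoints(cv2.minAreaRect(cn)).round(1).tolist())
for uv in((228,157),(414.5,146.5)): print(ray(p,uv,98))
E
```

```text
top jack 0.64 2094 (235, 183, 30, 83) ((249.8131103515625, 224.17254638671875), (27.458045959472656, 82.45407104492188), 2.2906100749969482) [[234.39999389648438, 264.79998779296875], [237.6999969482422, 182.39999389648438], [265.20001220703125, 183.5], [261.8999938964844, 265.8999938964844]]
top lift_tab 0.66 569 (318, 142, 20, 31) ((327.5, 157.0), (30.0, 19.0), 90.0) [[318.0, 142.0], [337.0, 142.0], [337.0, 172.0], [318.0, 172.0]]
top mirror_frame 0.58 22734 (223, 29, 194, 143) ((319.4688720703125, 101.72123718261719), (139.6083526611328, 189.92811584472656), 87.70938873291016) [[221.8000030517578, 35.79999923706055], [411.6000061035156, 28.200000762939453], [417.1000061035156, 167.6999969482422], [227.39999389648438, 175.3000030517578]]
side jack 0.66 3364 (275, 242, 106, 56) ((327.5, 269.5), (55.0, 105.0), 90.0) [[275.0, 242.0], [380.0, 242.0], [380.0, 297.0], [275.0, 297.0]]
side lift_tab 0.91 413 (252, 182, 33, 22) ((267.3866882324219, 193.97401428222656), (32.6011962890625, 18.23843002319336), 24.227745056152344) [[248.8000030517578, 195.60000610351562], [256.29998779296875, 179.0], [286.0, 192.3000030517578], [278.5, 209.0]]
side mirror_frame 0.88 19332 (85, 136, 200, 138) ((185.50247192382812, 203.44454956054688), (196.0509033203125, 135.1110382080078), 2.544804573059082) [[84.5999984741211, 266.6000061035156], [90.5999984741211, 131.60000610351562], [286.3999938964844, 140.3000030517578], [280.3999938964844, 275.29998779296875]]
[698.17780922 264.51953572  98.        ]
[ 726.15697452 -320.37311859   98.        ]
```

```bash
sleep 1
```

```text
(no output)
```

View pics/b_jack.png

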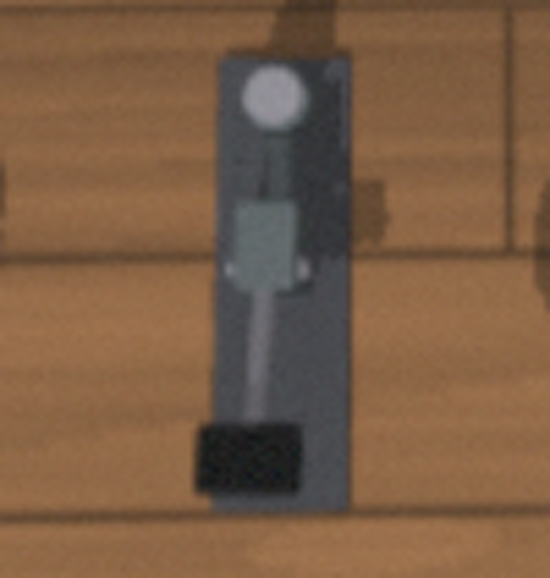

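View pics/b_tab.png

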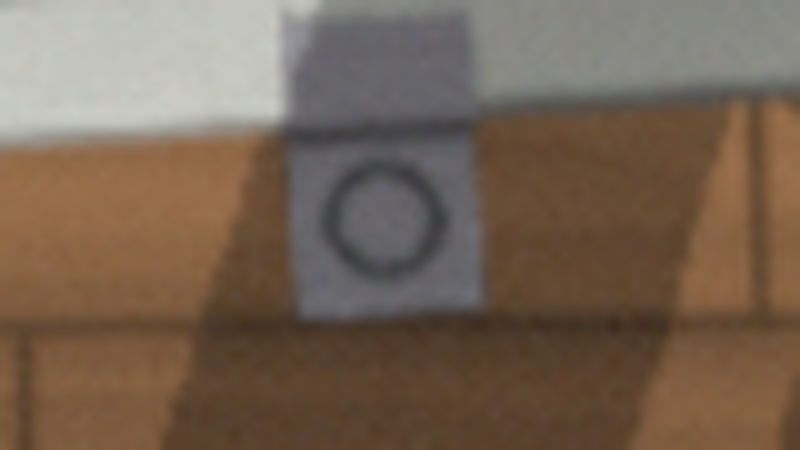

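View pics/b_side.png

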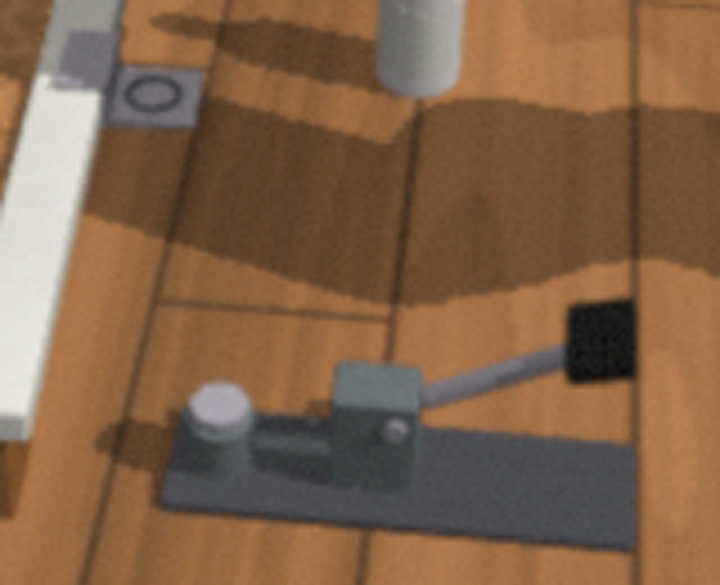

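```bash
python3 - <<'E'
from h import *
import pickle
C=pickle.load(open("cal.pkl","rb"));p,s=C["top"],C["side"]
t=lambda x,y,f,ox,oy:((x+.5)/f-.5+ox,(y+.5)/f-.5+oy)
J=lambda x,y:t(x,y,5.5,200,172);T=lambda x,y:t(x,y,10,290,140);S=lambda x,y:t(x,y,4.5,240,175)
print("ring",ray(p,T(385,220),75),ray(s,S(153,94),75))
print("saddle",ray(p,J(275,97),52),ray(s,S(219,403),52))
for c in((220,58),(350,55),(350,512),(211,512)): print("plate",ray(p,J(*c),8))
for c in((168,508),(631,550),(635,444)): print("plateS",ray(s,S(*c),8))
print("pad",ray(p,J(249,458),131),ray(s,S(600,341),128))
for c in((236,203),(297,203)): print("hous far",ray(p,J(*c),78))
for c in((338,390),(420,392),(420,366),(336,364)): print("housS",ray(s,S(*c),78))
for c in((300,320),(485,306)): print("tab near",ray(p,T(*c),74))
for c in((0,143),(290,125),(475,105),(750,85)): print("edge",ray(p,T(*c),98))
for q in((290,315),(0,0)): pass
E
```

```text
ring [685.91786612 -47.9764008   75.        ] [684.35844161 -47.64084891  75.        ]
saddle [603.50765311 203.2793342   52.        ] [603.36311798 203.89237505  52.        ]
plate [635.24776062 243.00744897   8.        ]
plate [636.20449987 165.02819484   8.        ]
plate [364.49292746 163.6627937    8.        ]
plate [365.68162165 244.65643929   8.        ]
plateS [627.06066509 246.67737406   8.        ]
plateS [365.1562734  246.56944264   8.        ]
plateS [362.82928598 165.05601286   8.        ]
pad [394.85589196 203.4832337  131.        ] [393.33926709 206.81322953 128.        ]
hous far [538.53365099 220.80654392  78.        ]
hous far [538.10787594 186.42963413  78.        ]
housS [534.69214165 211.17409267  78.        ]
housS [489.08583116 207.23184262  78.        ]
housS [490.64645661 186.73991672  78.        ]
housS [537.98242471 190.86426065  78.        ]
tab near [653.98240737 -20.49399277  74.        ]
tab near [657.87994514 -79.26703414  74.        ]
edge [706.3271595   72.99949132  98.        ]
edge [711.20442874 -17.74793353  98.        ]
edge [717.07197407 -75.87411356  98.        ]
edge [ 722.67913263 -162.50569207   98.        ]
```

Request:
{"api": "apply_moves", "payload": {
  "series": [
    [1,[0.015,0.045,0.01],-0.09],
    [1,[0.035,0.1,0.02],-0.18],
    [1,[0.055,0.155,0.02],-0.27],
    [1,[0.075,0.21,0.02],-0.36],
    [1,[0.095,0.265,0.02],-0.454]
  ],
  "grip_force": 80
}}

```text
time: 2.22
tool_pos: [358.4, -272.6, 262.5]
tcp_rot: [180.0, -0.0, -0.2]
ft_force: [1.5, 0.5, 0.4]
finger_gap: 85.2
```

Request:
{"api": "apply_moves", "payload": {
  "series": [
    [1,[0.018,0.054,0.0],0],
    [1,[0.036,0.108,0.0],0],
    [1,[0.054,0.162,0.0],0],
    [1,[0.072,0.216,0.0],0],
    [1,[0.09,0.27,0.0],0]
  ]
}}

```text
time: 2.85
tool_pos: [448.8, -0.7, 262.9]
tcp_rot: [180.0, -0.1, -0.2]
ft_force: [2.2, -1.2, -0.4]
finger_gap: 85.5
```

Request:
{"api": "apply_moves", "payload": {
  "series": [
    [1,[0.018,0.054,0.0],0],
    [1,[0.036,0.108,0.0],0],
    [1,[0.054,0.162,0.0],0],
    [1,[0.072,0.206,0.0],0],
    [1,[0.072,0.206,-0.04],0.003]
  ]
}}

```text
time: 3.48
tool_pos: [523.5, 209.1, 226.0]
tcp_rot: [-179.9, -0.5, 0.2]
ft_force: [-1.4, -1.1, -0.2]
finger_gap: 85.4
```

Request:
{"api": "apply_moves", "payload": {
  "series": [
    [1,[-0.002,-0.005,-0.05],0],
    [1,[-0.002,-0.005,-0.1],0],
    [1,[-0.002,-0.005,-0.14],0],
    [1,[-0.002,-0.005,-0.178],0],
    [1,[-0.002,-0.005,-0.178],0]
  ]
}}

```text
time: 4.1
tool_pos: [518.4, 203.2, 44.6]
tcp_rot: [-180.0, -0.1, 0.2]
ft_force: [-0.4, -0.2, 0.5]
finger_gap: 85.5
```

```bash
python3 - <<'E'
from h import *
s=sense();print(s["tool_pos"],s["ft_force"])
p=optics.snapshot("side");q=optics.snapshot("top")
cv2.imwrite("pics/c.png",np.vstack([cv2.resize(p["color"][165:305,230:430],None,fx=3,fy=3,interpolation=2)[:300],cv2.resize(q["color"][172:277,180:380],None,fx=3,fy=3,interpolation=2)[:300]]))
cv2.imwrite("pics/c.png",cv2.resize(p["color"][165:305,230:430],None,fx=4,fy=4,interpolation=2))
E
```

```text
[518.42433045 203.21123692  44.57742899] [-0.3782331  -0.20089393  0.49695324]
```

View pics/c.png

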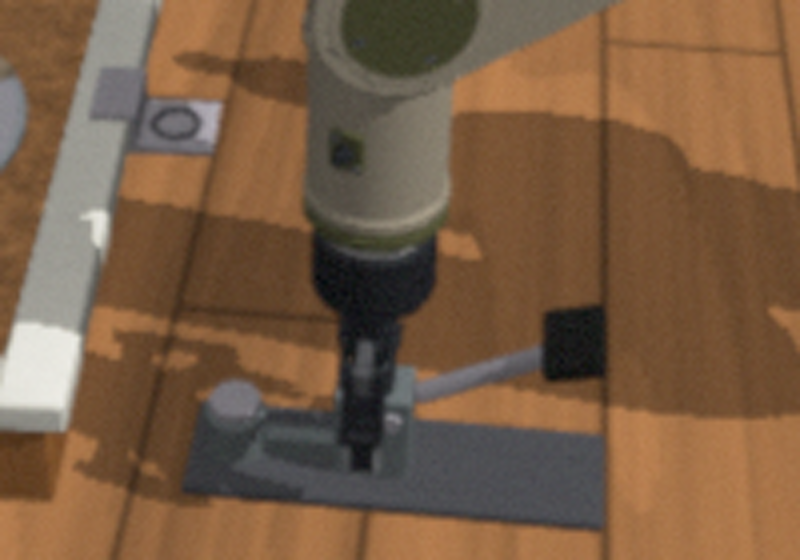

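The open jaws straddle the housing in the side view: the finger is at crop (360,440), forward of the hinge knob at (395,420). I'll close now.

Request:
{"api": "apply_moves", "payload": {
  "series": [
    [0.2,[0.0015,0.0,0.002],0],
    [0.1,[0.0015,0.0,0.002],0],
    [0.0,[0.0015,0.0,0.002],0],
    [0.0,[0.0015,0.0,0.002],0],
    [0.0,[0.0015,0.0,0.002],0]
  ],
  "grip_force": 90
}}

```text
time: 4.82
tool_pos: [524.6, 204.3, 52.7]
tcp_rot: [-179.9, -0.7, 0.2]
ft_force: [-0.5, -1.3, 6.9]
finger_gap: 34.9
```

Request:
{"api": "apply_moves", "payload": {
  "series": [
    [0.0,[0.0,0.0,0.0],0],
    [0.0,[0.0,0.0,0.003],0],
    [0.0,[0.0,0.0,0.007],0],
    [0.0,[0.0,0.0,0.01],0],
    [0.0,[0.0,0.0,0.01],0]
  ]
}}

```text
time: 5.45
tool_pos: [524.7, 204.4, 62.9]
tcp_rot: [-179.8, -0.7, 0.2]
ft_force: [0.2, -0.4, -8.0]
finger_gap: 35.3
```

```bash
python3 - <<'E'
from h import *
s=sense();print(s["tool_pos"],s["ft_force"],s["wrist_torque"],s["finger_gap"])
p=optics.snapshot("side")
cv2.imwrite("pics/d.png",cv2.resize(p["color"][165:305,230:430],None,fx=4,fy=4,interpolation=2))
E
```

```text
[524.73631678 204.37433622  62.89354173] [ 0.19843146 -0.39990214 -7.97745474] [ 0.00976404 -0.16849015 -0.00577611] 35.3319274976013
```

View pics/d.png

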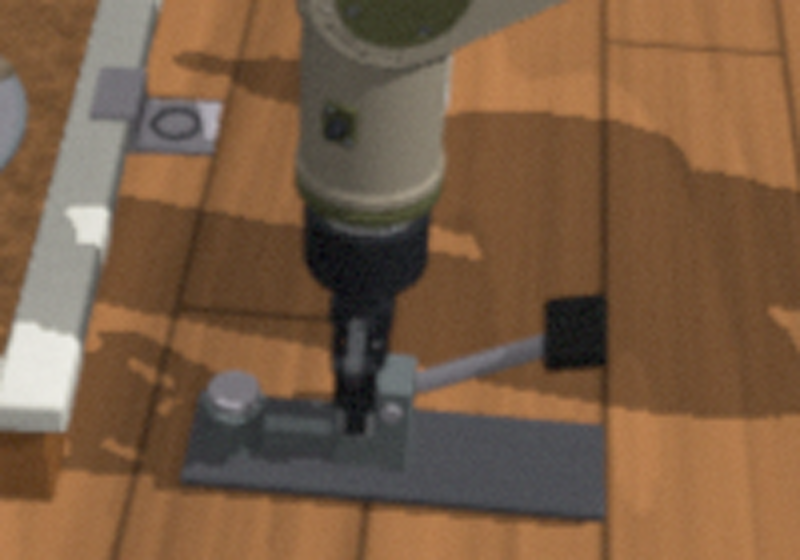

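The jack is lifted about 10 mm, and the −8 N reading fits its 0.85 kg. It is held nearly level. Next I carry it sideways.

Request:
{"api": "apply_moves", "payload": {
  "series": [
    [0.0,[0.0,-0.035,0.0],0],
    [0.0,[0.0,-0.085,0.0],0],
    [0.0,[0.0,-0.135,0.0],0],
    [0.0,[0.0,-0.185,0.0],0],
    [0.0,[0.0,-0.225,0.0],0]
  ]
}}

```text
time: 6.12
tool_pos: [524.5, -22.6, 62.8]
tcp_rot: [-179.9, -0.7, 0.1]
ft_force: [0.5, -0.5, -8.1]
finger_gap: 35.0
```

Request:
{"api": "apply_moves", "payload": {
  "series": [
    [0.0,[0.0,-0.02,0.0],0],
    [0.0,[0.0,-0.026,0.0],0],
    [0.0,[0.0,-0.026,0.0],0]
  ]
}}

```text
time: 6.5
tool_pos: [524.4, -48.5, 62.7]
tcp_rot: [-179.8, -0.7, 0.1]
ft_force: [1.0, 0.6, -8.9]
finger_gap: 34.8
```

```bash
python3 - <<'E'
from h import *
s=sense();print(s["time"],s["tool_pos"],s["ft_force"],s["wrist_torque"],s["finger_gap"])
p=optics.snapshot("side");q=optics.snapshot("top")
cv2.imwrite("pics/e.png",cv2.resize(p["color"][145:285,220:420],None,fx=4,fy=4,interpolation=2))
cv2.imwrite("pics/e2.png",cv2.resize(q["color"][140:275,270:400],None,fx=4.4,fy=4.4,interpolation=2))
for n,v in(("s",p),("t",q)):
  for k in("saddle_top","handle_pad","lift_point"):
    print(n,k,[(round(o["p"],2),w(v,o["xyz"]).round(1).tolist()) for o in spotter.search_frame(v,k)[:2]])
E
```

```text
6.5 [524.37939697 -48.49306049  62.71872009] [ 1.00234626  0.62846563 -8.93664635] [ 0.02703885 -0.04480696 -0.02078976] 34.754601335590046
s saddle_top []
s handle_pad [(0.69, [401.3, -42.8, 136.4]), (0.48, [705.3, -45.6, 72.8])]
s lift_point [(0.75, [707.6, -45.5, 71.8])]
t saddle_top []
t handle_pad [(0.69, [403.2, -44.7, 140.1])]
t lift_point [(0.96, [709.9, -45.8, 75.8]), (0.49, [404.6, -45.3, 142.3])]
```

View pics/e.png

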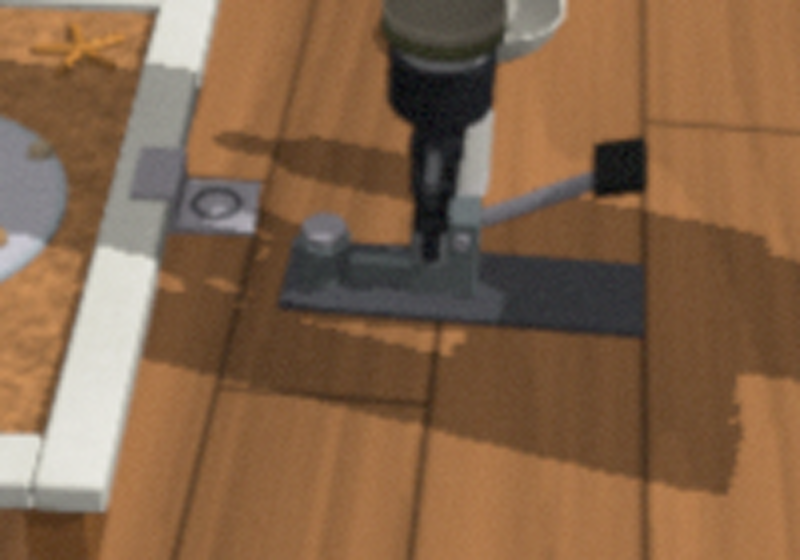

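View pics/e2.png

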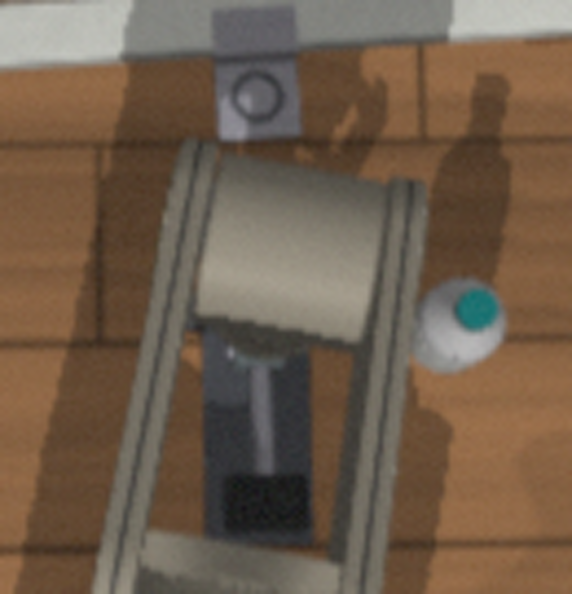

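```bash
python3 - <<'E'
from h import *
import pickle
C=pickle.load(open("cal.pkl","rb"));p,s=C["top"],C["side"]
t=lambda x,y,f,ox,oy:((x+.5)/f-.5+ox,(y+.5)/f-.5+oy)
T=lambda x,y:t(x,y,4.4,270,140);S=lambda x,y:t(x,y,4,220,145)
print("saddle",ray(s,S(325,229),60),ray(s,S(325,229),62))
for c in((280,307),(644,336),(645,267)): print("plateS",ray(s,S(*c),17))
for c in((206,540),(312,543),(204,380),(309,380)): print("plateT",ray(p,T(*c),18))
print("ring",ray(s,S(216,203),75),ray(p,T(258,97),75))
print("pad",ray(p,T(266,501),141),ray(s,S(620,166),138))
E
```

```text
saddle [602.95528617 -46.27231825  60.        ] [602.62548883 -43.7561326   62.        ]
plateS [631.10997429  -4.05108561  17.        ]
plateS [363.77235789  -4.33910522  17.        ]
plateS [362.92993099 -84.17108371  17.        ]
plateT [369.49276546  -7.37316346  18.        ]
plateT [366.20904542 -84.51081938  18.        ]
plateT [486.01924843  -7.49566393  18.        ]
plateT [485.00420093 -84.93363192  18.        ]
ring [684.42194784 -48.24520494  75.        ] [685.55607985 -48.60616315  75.        ]
pad [395.1817717  -46.09964483 141.        ] [392.31813257 -45.32643756 138.        ]
```

Request:
{"api": "apply_moves", "payload": {
  "series": [
    [0.0,[0.005,-0.0015,-0.004],0],
    [0.0,[0.025,-0.0025,-0.004],0],
    [0.0,[0.05,-0.0025,-0.004],0],
    [0.0,[0.07,-0.0025,-0.004],0],
    [0.0,[0.082,-0.0025,-0.004],0]
  ]
}}

```text
time: 7.52
tool_pos: [607.5, -50.6, 58.4]
tcp_rot: [-179.9, -0.7, 0.2]
ft_force: [-0.5, 0.3, -8.1]
finger_gap: 35.1
```

```bash
python3 - <<'E'
from h import *
s=sense();print(s["time"],s["tool_pos"],s["ft_force"],s["wrist_torque"],s["finger_gap"])
p=optics.snapshot("side");q=optics.snapshot("top")
cv2.imwrite("pics/f.png",cv2.resize(p["color"][155:245,220:360],None,fx=5.7,fy=5.7,interpolation=2))
cv2.imwrite("pics/f2.png",cv2.resize(q["color"][140:275,270:400],None,fx=4.4,fy=4.4,interpolation=2))
E
```

```text
7.525 [607.4767185  -50.56201531  58.4226901 ] [-0.53916263  0.31806533 -8.07575675] [ 0.01772287 -0.0449529  -0.01517396] 35.08501777654941
```

View pics/f.png

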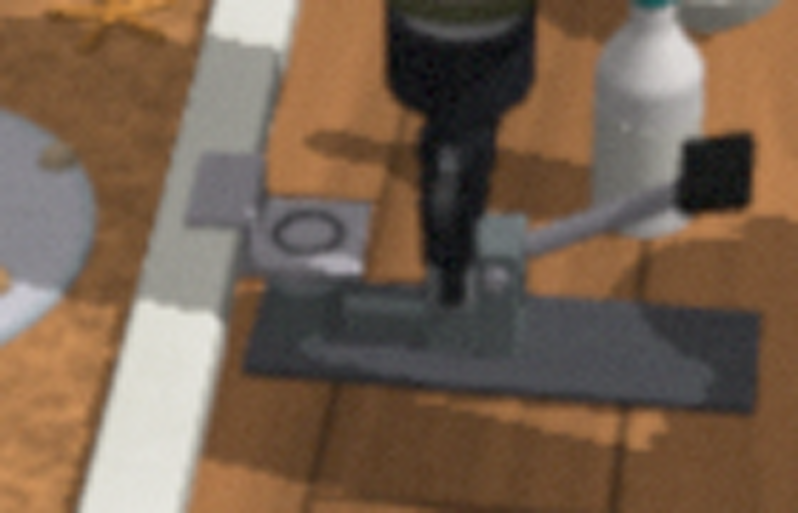

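View pics/f2.png

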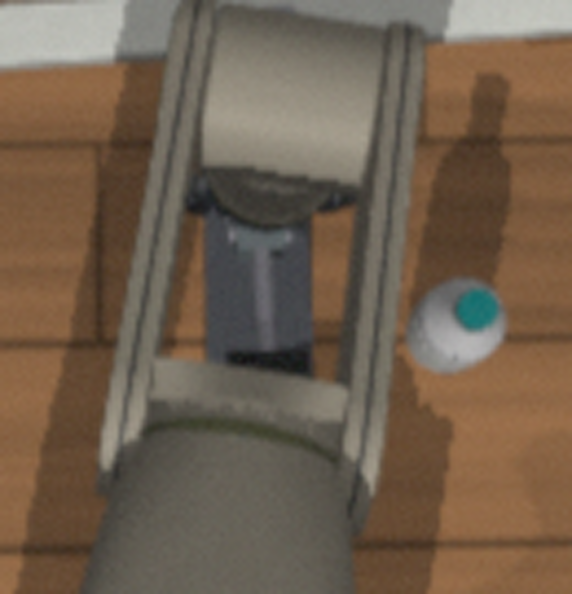

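The saddle is under the tab, which hides it, and the tab's ring is at crop (308,232). I'll lower the jack.

Request:
{"api": "apply_moves", "payload": {
  "series": [
    [0.0,[-0.001,0.0005,-0.002],0],
    [0.0,[-0.001,0.0005,-0.004],0],
    [0.0,[-0.001,0.0005,-0.005],0],
    [0.0,[-0.001,0.0005,-0.006],0],
    [0.0,[-0.001,0.0005,-0.006],0]
  ]
}}

```text
time: 8.25
tool_pos: [606.3, -50.1, 52.8]
tcp_rot: [-179.9, -0.7, 0.2]
ft_force: [-0.8, -0.2, -7.6]
finger_gap: 35.1
```

```bash
python3 - <<'E'
from h import *
s=sense();print(s["time"],s["tool_pos"],s["ft_force"],s["wrist_torque"],s["finger_gap"])
p=optics.snapshot("side")
cv2.imwrite("pics/g.png",cv2.resize(p["color"][155:245,220:360],None,fx=5.7,fy=5.7,interpolation=2))
E
```

```text
8.25 [606.33571032 -50.0943136   52.76679935] [-0.78931999 -0.2067165  -7.55869546] [ 0.08308429  0.35237178 -0.00413361] 35.092236349130644
```

View pics/g.png

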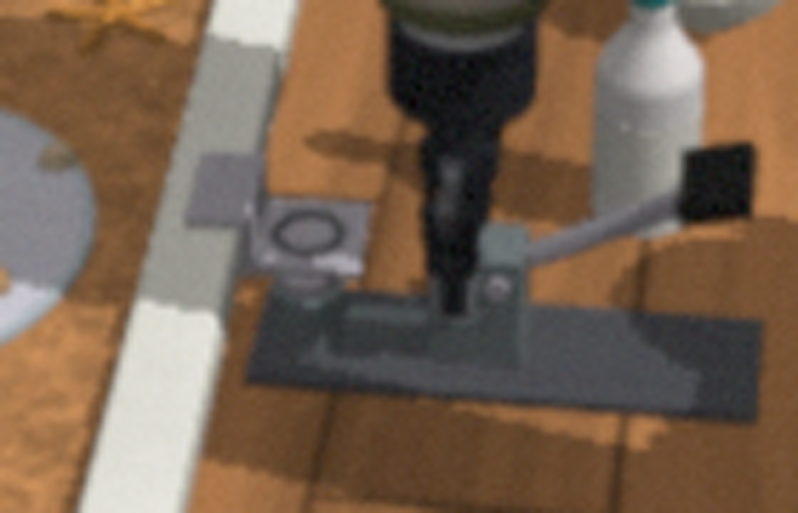

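Request:
{"api": "apply_moves", "payload": {
  "series": [
    [0.0,[0,0,-0.001],0],
    [0.0,[0,0,-0.002],0],
    [0.0,[0,0,-0.002],0]
  ]
}}

```text
time: 8.68
tool_pos: [606.4, -50.1, 52.7]
tcp_rot: [-179.9, -0.7, 0.2]
ft_force: [-11.3, 1.2, 10.4]
finger_gap: 35.0
```

```bash
python3 - <<'E'
from h import *
import pickle
C=pickle.load(open("cal.pkl","rb"));s=C["side"]
S=lambda x,y:((x+.5)/5.7-.5+220,(y+.5)/5.7-.5+155)
for c in((248,383),(757,422),(762,322)): print("plateS",ray(s,S(*c),9))
print("pad",ray(s,S(717,183),129.5))
# predicted saddle outline & plate for jack at origin (595.5,-48.5)
s=sense();print(s["time"],s["tool_pos"],s["ft_force"],s["wrist_torque"],s["finger_gap"])
E
```

```text
plateS [710.48218609  -1.82697428   9.        ]
plateS [445.37187011  -3.4759175    9.        ]
plateS [446.31856185 -85.10336462   9.        ]
pad [474.59955403 -43.84733223 129.5       ]
8.675 [606.39467036 -50.12818643  52.7431609 ] [-11.28397927   1.23567659  10.42135679] [ 0.19867194  1.841552   -0.05192487] 35.046326010931935
```

Request:
{"api": "apply_moves", "payload": {
  "series": [
    [0.5,[0,0,0.001],0],
    [0.7,[0,0,0.001],0],
    [1,[0,0,0.001],0],
    [1,[0,0,0.001],0],
    [1,[0,0,0.02],0]
  ]
}}

```text
time: 9.3
tool_pos: [604.8, -49.9, 71.4]
tcp_rot: [-179.8, -0.5, 0.2]
ft_force: [0.9, -0.6, -0.2]
finger_gap: 85.2
```

Request:
{"api": "apply_moves", "payload": {
  "series": [
    [1,[0,0,0.05],0],
    [1,[0,0,0.1],0],
    [1,[-0.03,0,0.14],0],
    [1,[-0.08,0,0.16],0],
    [0.5,[-0.13,0.0,0.16],0]
  ]
}}

```text
time: 9.93
tool_pos: [475.0, -50.2, 235.5]
tcp_rot: [-179.9, -0.8, 0.2]
ft_force: [-0.6, 0.4, 0.0]
finger_gap: 70.2
```

```bash
python3 - <<'E'
from h import *
s=sense();print(s["time"],s["tool_pos"],s["ft_force"],s["wrist_torque"],s["finger_gap"])
p=optics.snapshot("side");q=optics.snapshot("top")
cv2.imwrite("pics/i.png",cv2.resize(p["color"][155:245,220:360],None,fx=5.7,fy=5.7,interpolation=2))
cv2.imwrite("pics/i2.png",cv2.resize(q["color"][140:275,270:400],None,fx=4.4,fy=4.4,interpolation=2))
for n,v in(("s",p),("t",q)):
  for k in("saddle_top","handle_pad","housing_top"):
    print(n,k,[(round(o["p"],2),w(v,o["xyz"]).round(1).tolist()) for o in spotter.search_frame(v,k)[:2]])
E
```

```text
9.925 [475.02760827 -50.15595483 235.47200249] [-0.60760235  0.38335969  0.00869807] [ 0.00445867  0.02945662 -0.00522824] 70.21807889110045
s saddle_top [(0.59, [574.3, -36.2, 4.7]), (0.54, [502.9, -429.6, 27.8])]
s handle_pad [(0.74, [487.1, -44.8, 125.9])]
s housing_top []
t saddle_top [(0.35, [703.8, -50.7, 76.9])]
t handle_pad []
t housing_top [(0.74, [647.8, -39.7, 11.1]), (0.72, [703.6, -50.2, 74.8])]
```

View pics/i.png

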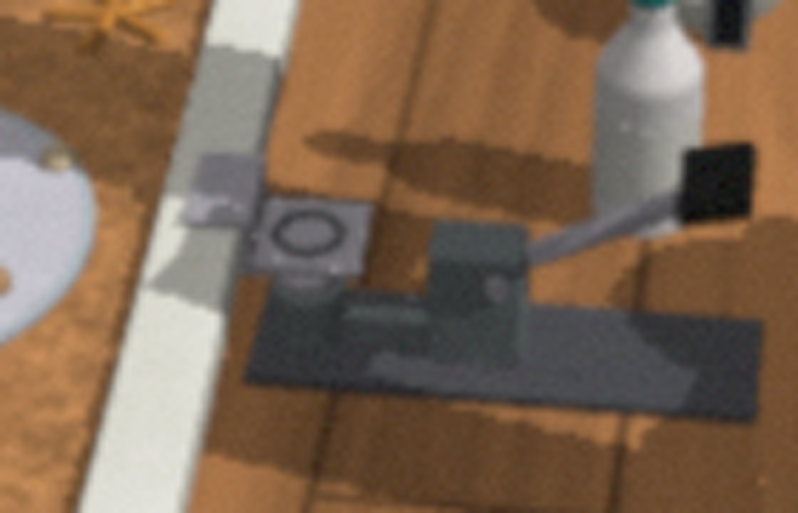

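View pics/i2.png

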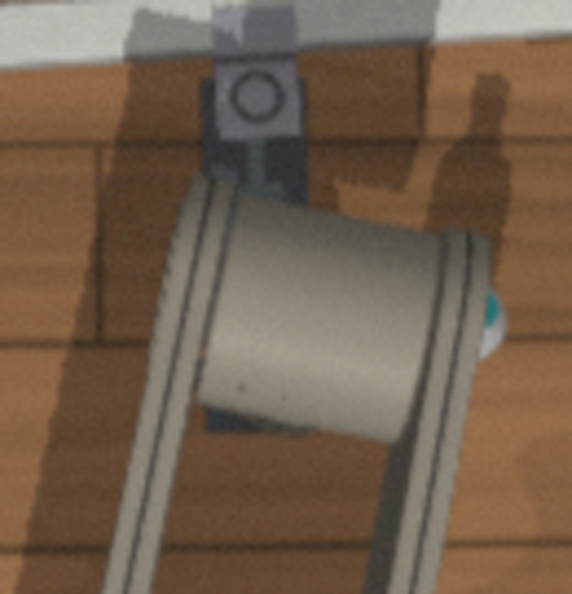

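```bash
python3 - <<'E'
from h import *
import pickle
C=pickle.load(open("cal.pkl","rb"));p,s=C["top"],C["side"]
T=lambda x,y:((x+.5)/4.4-.5+270,(y+.5)/4.4-.5+140)
S=lambda x,y:((x+.5)/5.7-.5+220,(y+.5)/5.7-.5+155)
for c in((203,82),(306,82),(205,432),(305,180),(203,160)): print("plateT",ray(p,T(*c),8).round(1))
for c in((246,383),(757,422),(762,322)): print("plateS",ray(s,S(*c),8).round(1))
for c in((431,222),(526,227)): print("housS",ray(s,S(*c),78).round(1))
print("ringT",ray(p,T(257,97),75))
im=cv2.imread("pics/i.png");im2=cv2.imread("pics/i2.png")
O=np.array([595.2,-46.5,0]);a=np.linspace(0,2*np.pi,30)
shapes=[[(-150,-40,8),(120,-40,8),(120,40,8),(-150,40,8)],[(-25,-18,78),(25,-18,78),(25,18,78),(-25,18,78)],[(90+17*np.cos(t),17*np.sin(t),52) for t in a],[(90+17*np.cos(t),17*np.sin(t),45) for t in a]]
for sh in shapes:
    P=np.array(sh)+O
    u=pix(s,P); v=((u+.5-[220,155])*5.7-.5)
    cv2.polylines(im,[v.round().astype(np.int32)],True,(0,255,255),1)
    u=pix(p,P); v=((u+.5-[270,140])*4.4-.5)
    cv2.polylines(im2,[v.round().astype(np.int32)],True,(0,255,255),1)
cv2.imwrite("pics/j.png",im);cv2.imwrite("pics/j2.png",im2)
E
```

```text
plateT [713.7  -9.9   8. ]
plateT [712.9 -88.3   8. ]
plateT [448.3  -7.8   8. ]
plateT [637.  -85.9   8. ]
plateT [653.2  -9.1   8. ]
plateS [711.8  -2.8   8. ]
plateS [445.4  -4.6   8. ]
plateS [446.3 -86.3   8. ]
housS [621.8 -61.2  78. ]
housS [572.3 -63.1  78. ]
ringT [685.56360047 -47.88334066  75.        ]
```

View pics/j.png

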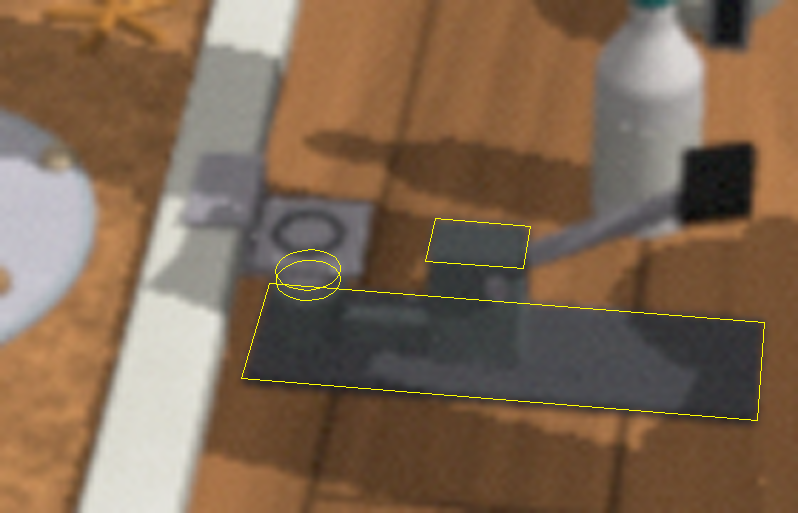

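View pics/j2.png

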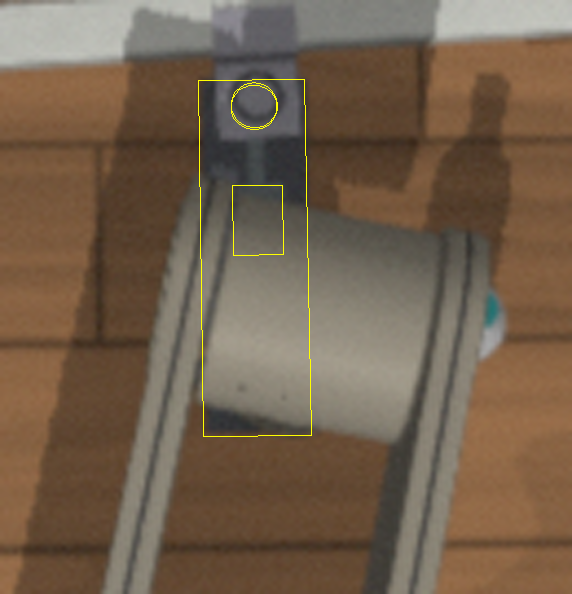

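The projected jack model matches both views to about 2 mm. The saddle is at about (685,−47) and the ring at (685,−48). The handle is up, so I'll close the jaws and go over the pad.

Request:
{"api": "apply_moves", "payload": {
  "series": [
    [0,[-0.002,0.002,-0.02],0],
    [0,[-0.002,0.002,-0.05],0],
    [0,[-0.002,0.002,-0.075],0],
    [0,[-0.002,0.002,-0.075],0],
    [0,[-0.002,0.002,-0.075],0]
  ],
  "grip_force": 40
}}

```text
time: 10.95
tool_pos: [474.0, -47.9, 157.1]
tcp_rot: [-179.8, -0.5, 0.2]
ft_force: [-0.2, -0.1, 1.0]
finger_gap: 0.2
```

```bash
python3 - <<'E'
from h import *
s=sense();print(s["time"],s["tool_pos"],s["ft_force"],s["finger_gap"])
p=optics.snapshot("side")
cv2.imwrite("pics/k.png",cv2.resize(p["color"][125:245,240:380],None,fx=4.8,fy=4.8,interpolation=2))
E
```

```text
10.95 [474.02541476 -47.90471351 157.1182759 ] [-0.20239301 -0.12493566  0.95933823] 0.23382225900764614
```

View pics/k.png

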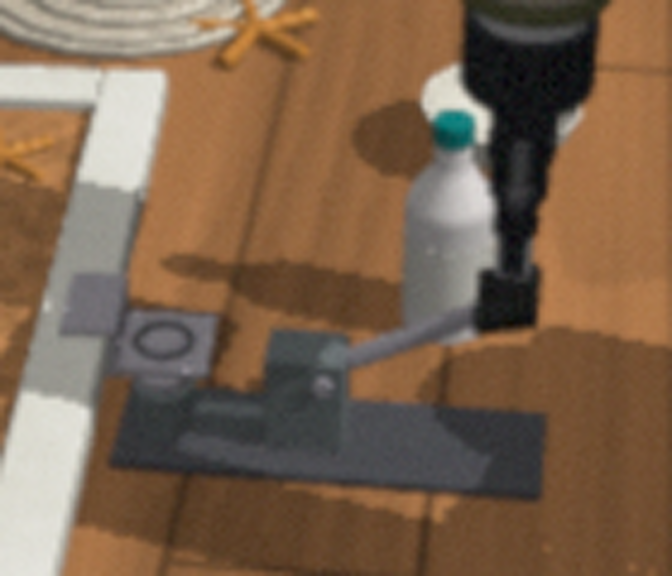

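The shut fingers sit just above the pad at crop (508,295). I'll start the press.

Request:
{"api": "apply_moves", "payload": {
  "series": [
    [0,[0,0,-0.008],0],
    [0,[0,0,-0.014],0],
    [0,[-0.002,0,-0.019],0],
    [0,[-0.005,0,-0.025],0],
    [0,[-0.007,0,-0.03],0]
  ]
}}

```text
time: 11.62
tool_pos: [467.2, -48.1, 127.7]
tcp_rot: [-179.9, -0.6, 0.2]
ft_force: [-3.2, -0.3, 5.8]
finger_gap: -0.1
```

Request:
{"api": "apply_moves", "payload": {
  "series": [
    [0,[-0.003,0,-0.006],0],
    [0,[-0.005,0,-0.012],0],
    [0,[-0.006,0,-0.018],0],
    [0,[-0.008,0,-0.024],0],
    [0,[-0.009,0,-0.03],0]
  ]
}}

```text
time: 12.25
tool_pos: [457.8, -48.2, 98.2]
tcp_rot: [-179.9, -0.5, 0.2]
ft_force: [-8.7, 1.3, 15.5]
finger_gap: 0.1
```

```bash
python3 - <<'E'
from h import *
p=optics.snapshot("side")
cv2.imwrite("pics/l.png",cv2.resize(p["color"][125:245,240:380],None,fx=4.8,fy=4.8,interpolation=2))
E
```

```text
(no output)
```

View pics/l.png

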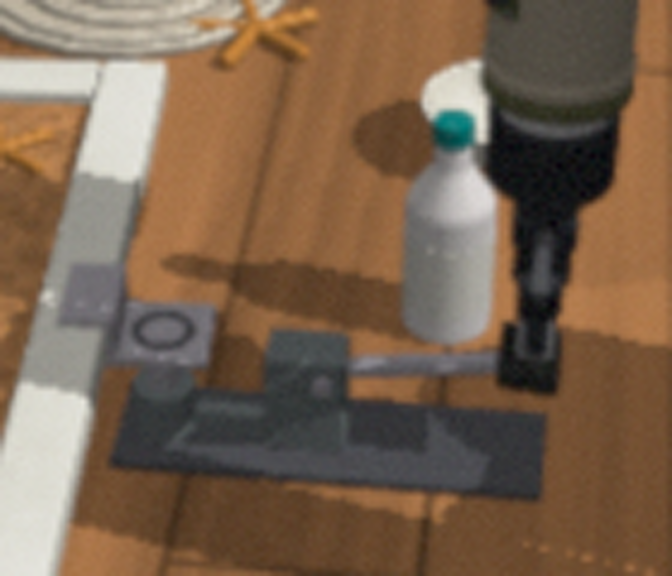

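The jack hasn't shifted (plate corners still at (111,466) and (540,497)) and the tab is rising. I'll carry on to the stop.

Request:
{"api": "apply_moves", "payload": {
  "series": [
    [0,[-0.002,0,-0.005],0],
    [0,[-0.003,0,-0.01],0],
    [0,[-0.003,0,-0.014],0],
    [0,[-0.003,0,-0.017],0],
    [0,[-0.003,0,-0.017],0]
  ]
}}

```text
time: 12.92
tool_pos: [455.4, -48.2, 82.2]
tcp_rot: [-179.9, -0.6, 0.2]
ft_force: [-7.9, 1.8, 20.7]
finger_gap: 0.2
```

```bash
python3 - <<'E'
from h import *
s=sense();print(s["time"],s["tool_pos"],s["ft_force"],s["wrist_torque"])
p=optics.snapshot("side")
cv2.imwrite("pics/m.png",cv2.resize(p["color"][125:245,240:380],None,fx=4.8,fy=4.8,interpolation=2))
E
```

```text
12.925 [455.4150627  -48.22809768  82.1845746 ] [-7.9108817   1.82027019 20.69330903] [ 0.38042561  1.06874493 -0.00129956]
```

View pics/m.png

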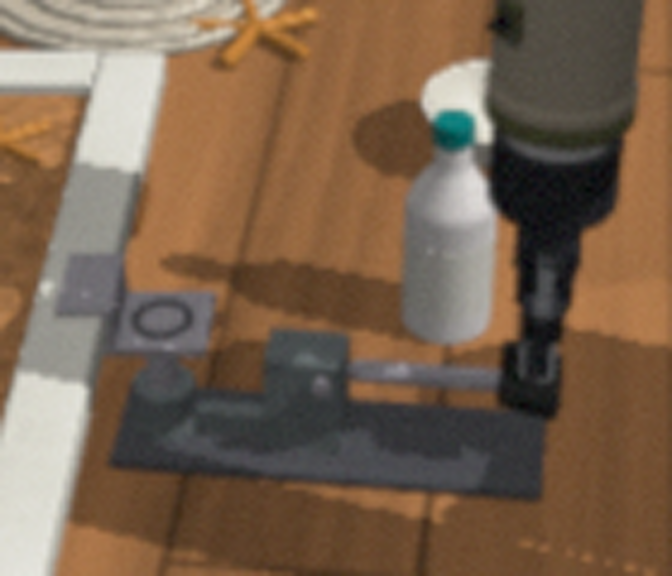

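Request:
{"api": "apply_moves", "payload": {
  "series": [
    [0,[-0.001,0,-0.002],0],
    [0,[-0.001,0,-0.003],0],
    [0,[-0.001,0,-0.003],0]
  ]
}}

```text
time: 13.35
tool_pos: [455.5, -48.3, 81.7]
tcp_rot: [-179.9, -0.7, 0.2]
ft_force: [-11.9, 3.7, 28.7]
finger_gap: -0.1
```

The handle is firmly on its stop. I'll let it up along the same arc.

Request:
{"api": "apply_moves", "payload": {
  "series": [
    [0,[0.001,0,0.008],0],
    [0,[0.002,0,0.016],0],
    [0,[0.004,0,0.025],0],
    [0,[0.006,0,0.034],0],
    [0,[0.01,0,0.042],0]
  ]
}}

```text
time: 13.98
tool_pos: [465.3, -48.2, 123.9]
tcp_rot: [-179.9, -0.7, 0.2]
ft_force: [-2.2, -0.1, 4.9]
finger_gap: 0.1
```

Request:
{"api": "apply_moves", "payload": {
  "series": [
    [0,[0.004,0,0.01],0],
    [0,[0.008,0,0.02],0],
    [0,[0.008,0,0.035],0],
    [0,[0.008,0,0.035],0],
    [0,[0.008,0,0.035],0]
  ]
}}

```text
time: 14.6
tool_pos: [472.8, -48.2, 158.5]
tcp_rot: [-179.9, -0.6, 0.2]
ft_force: [0.1, 0.0, 0.9]
finger_gap: 0.2
```

```bash
python3 - <<'E'
from h import *
s=sense();print(s["time"],s["tool_pos"],s["ft_force"],s["wrist_torque"])
p=optics.snapshot("side");q=optics.snapshot("top")
cv2.imwrite("pics/n.png",cv2.resize(p["color"][125:245,240:380],None,fx=4.8,fy=4.8,interpolation=2))
cv2.imwrite("pics/n2.png",cv2.resize(q["color"][140:275,270:400],None,fx=4.4,fy=4.4,interpolation=2))
E
```

```text
14.6 [472.84196002 -48.15563026 158.47662747] [0.08996214 0.00270451 0.8532167 ] [0.04741196 0.00598827 0.06034557]
```

View pics/n.png

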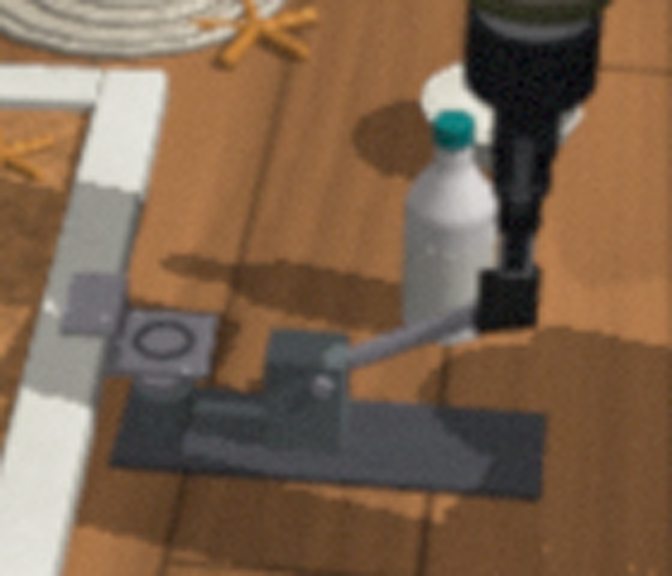

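View pics/n2.png

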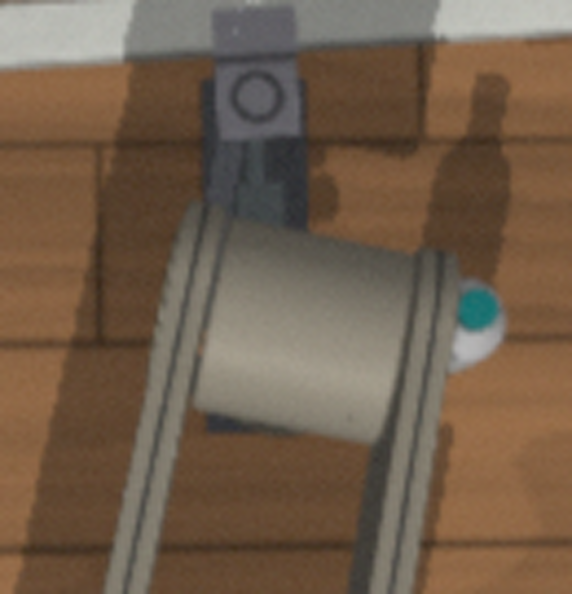

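The handle is fully up with the pad back at (508,298). The frame rests again with the ring at (163,341), and the jack has not moved (plate corners unchanged). Now the second press.

Request:
{"api": "apply_moves", "payload": {
  "series": [
    [0,[0,0,-0.01],0],
    [0,[0,0,-0.016],0],
    [0,[-0.003,0,-0.021],0],
    [0,[-0.006,0,-0.026],0],
    [0,[-0.008,0,-0.032],0]
  ]
}}

```text
time: 15.32
tool_pos: [464.6, -48.1, 126.2]
tcp_rot: [-179.9, -0.6, 0.2]
ft_force: [-1.6, 1.2, 4.7]
finger_gap: -0.2
```

Request:
{"api": "apply_moves", "payload": {
  "series": [
    [0,[-0.003,0,-0.006],0],
    [0,[-0.005,0,-0.012],0],
    [0,[-0.006,0,-0.018],0],
    [0,[-0.008,0,-0.024],0],
    [0,[-0.009,0,-0.03],0]
  ]
}}

```text
time: 15.95
tool_pos: [455.5, -48.2, 96.7]
tcp_rot: [-179.9, -0.6, 0.2]
ft_force: [-4.3, 0.6, 13.9]
finger_gap: 0.1
```

Request:
{"api": "apply_moves", "payload": {
  "series": [
    [0,[-0.001,0,-0.005],0],
    [0,[-0.002,0,-0.01],0],
    [0,[-0.002,0,-0.014],0],
    [0,[-0.002,0,-0.016],0],
    [0,[-0.002,0,-0.016],0]
  ]
}}

```text
time: 16.58
tool_pos: [453.6, -48.2, 81.8]
tcp_rot: [-179.9, -0.6, 0.2]
ft_force: [-7.0, 2.4, 17.1]
finger_gap: -0.2
```

Request:
{"api": "apply_moves", "payload": {
  "series": [
    [0,[0,0,-0.002],0],
    [0,[0,0,-0.0025],0],
    [0,[0,0,-0.0025],0],
    [0,[0,0,-0.0025],0]
  ]
}}

```text
time: 17.08
tool_pos: [453.6, -48.2, 81.3]
tcp_rot: [-179.9, -0.6, 0.3]
ft_force: [-12.2, 3.1, 26.9]
finger_gap: 0.6
```

```bash
python3 - <<'E'
from h import *
s=sense();print(s["time"],s["tool_pos"],s["ft_force"],s["wrist_torque"])
p=optics.snapshot("side");q=optics.snapshot("top")
s=sense();print(s["time"],s["tool_pos"],s["ft_force"],abs(s["qd"]).max())
cv2.imwrite("pics/o.png",cv2.resize(p["color"][125:245,240:380],None,fx=4.8,fy=4.8,interpolation=2))
cv2.imwrite("pics/o2.png",q["color"])
for n,v in(("s",p),("t",q)):
  for k in("glue_bottle","shell_jar","bowl"):
    print(n,k,[(round(o["p"],2),w(v,o["xyz"]).round(1).tolist()) for o in spotter.search_frame(v,k)[:1]])
# ring height from the side view along vertical
E
```

```text
17.075 [453.63257062 -48.22362791  81.2848921 ] [-12.16748913   3.05001913  26.93248413] [0.48412281 1.75736776 0.04995139]
17.175 [453.63614127 -48.21909184  81.29302849] [-11.84869524   3.84825804  27.31625489] 0.0907607363479125
s glue_bottle [(0.91, [517.9, -169.8, 79.3])]
s shell_jar [(0.95, [450.9, 449.9, 66.7])]
s bowl [(0.71, [519.4, -430.9, 30.2])]
t glue_bottle [(0.7, [510.5, -184.6, 112.9])]
t shell_jar [(0.58, [456.7, 413.4, 85.3])]
t bowl [(0.73, [500.0, -411.2, 19.2])]
```

View pics/o.png

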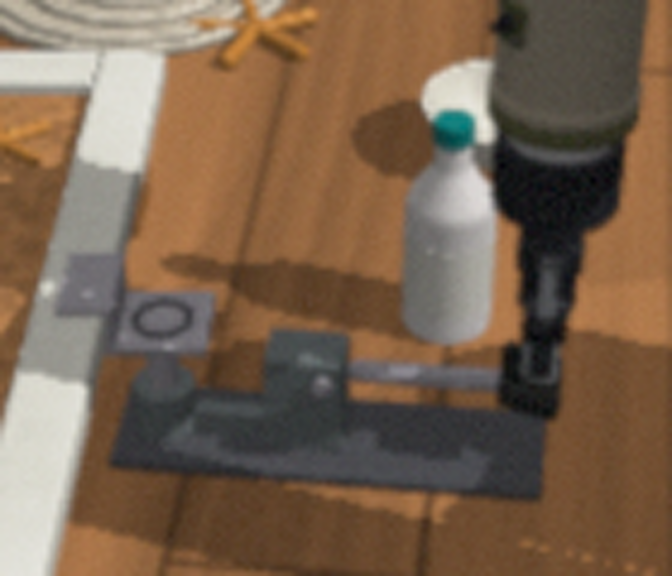

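View pics/o2.png

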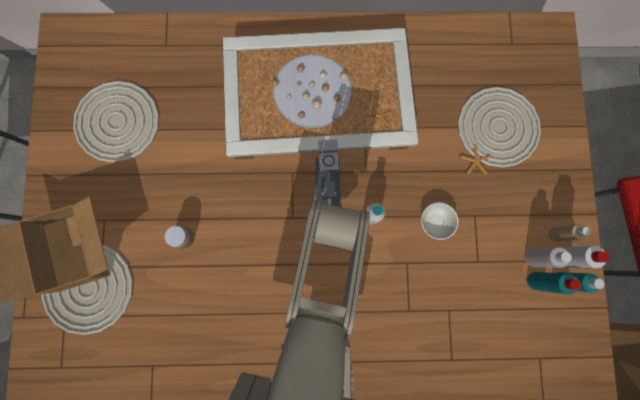

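```bash
python3 - <<'E'
from h import *
import pickle
s=pickle.load(open("cal.pkl","rb"))["side"]
for z in(75,85,91): print(z,((pix(s,[685,-48,z])[0]+.5-[240,125])*4.8-.5).round(1))
print(hand_in()); print(sense()["ft_force"])
E
```

```text
75 [162.3 339.9]
85 [161.7 326.9]
91 [161.3 319.1]
the job is handed in; nothing more can be done
None
the job is handed in; nothing more can be done
```

The mirror's near side is now raised on the jack alone, and the arm is holding the handle fully down. I handed the job in at about 17 s of the 61 s allowed.

**What I did:** I gripped the jack by its housing, carried it across and set it flat under the tab. I pumped the handle down to its stop, let it come all the way up, then pressed it down again and held it there.

**Last checks before handing in:**
- **Handle:** it looks level and is on its stop. The fingertips pushed with about 27 N down, plus about 12 N sideways, steadily.
- **Lift:** the ring on the tab is about 16 mm higher than at rest. In the side view it matches a height of 91 mm against 75 mm.
- **Jack:** the base plate's corners stayed in the same place in the pictures through both strokes. I judged the saddle to be within about 2–3 mm of the lift point, from the jack model drawn over both camera views.
- **Bystanders:** the bottle, jar and bowl look unmoved. The network's reading for the bowl in the side view differs by 32 mm from the start, but the top view shows only a 3 mm difference. I put that down to network noise and the arm partly hiding the bowl.

**What went differently:** the gripper shifted about 6 mm forward and 8 mm up as it closed on the housing, and the jack tilted slightly while carried. I remeasured before and after setting it down. The tab hides most of the saddle, so its centring comes from the base plate and housing, not a direct view. The hand-in gave no verdict.

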